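# Stack the crock lids upside down on their stand

## Robot

A 6-joint arm with a two-finger parallel gripper is mounted at the origin on the work surface; the furniture and walls round the work are solid. World frame = base frame: x ahead of the robot, y to its left, z up, the work surface at z = 0. Lengths are in m, angles in rad, forces in N, time in s.
With the tool pointing down it reaches from about 0.375 to 0.825 m from the base axis. Payload 5.5 kg.
Tool frame: the origin (TCP) lies midway between the tips of the shut fingers; the grasp point (between the pads) lies 19 mm behind it (ctrl.tcp_to_grasp is the z of the grasp point in the tool frame, in m); z points along the fingers, y is the line along which they close (so a half turn about z gives the same grasp; the last joint's range is limited). The gripper opens to 85 mm and grips with 20 to 120 N. Pads are 22 mm wide; open, the fingers measure 114 mm over their backs; the gripper's body (76 mm by 85 mm) begins 54 mm behind the grasp point. The pads swing forward as they close: fully open they stand 13 mm farther back than shut.
Start: joints at [-1.318, 0.314, -0.047, 1.21, 0, 1.571], TCP at [0.15, -0.581, 0.231] pointing down, gripper open.
Joint ranges: [-2.67, 2.67], [-0.69, 1.73], [-1.03, 1.25], [-2.08, 2.16], [-1.42, 1.45], [-3.14, 3.14]. Speed limits (rad/s): [2.39, 2.39, 3.01, 3.14, 3.14, 3.14].

## Interface

Orientations are given as a rotation vector (axis times angle).
In Python, from plant import ctrl gives the robot as it stands. The module is installed in compiled form; this text tells all that it offers.
- The arm moves only by the tool arm_command, never from a script. Its argument "motion" is a list of rows, each an object with "jaw": the gripper's target within -1 to 1 (fully open at 1, half-way at 0, shut at -1); "linear": the shift along the tool's x, y, z in m, a list of three; "roll": the turn about the tool's z in degrees. A call has 1 to 12 rows; each row is the pose to reach, as a shift and turn from the pose commanded when the call began, along the tool's axes at that moment; what a row does not reach only later rows make up. A row lasts 1/8 s, in which the tool goes at most 62.5 mm and 10.7 degrees, less where a joint would pass 70% of its speed; a pose out of reach is approached as far as the arm can. A call with a gripper value outside its range is refused whole. The fingers move at their own pace and stop on an object; the grip force is fixed at half the most. Time passes only in rows, so rows that repeat a pose let the fingers close. It gives the time, the measured TCP pose, the force, the opening and the grip force at its end, in the units of the state.
- ctrl.read_state(): the state, without advancing time (a new reading comes with each control period).
- ctrl.read_camera(name): name is "scene" or "side" or "wrist"; returns the picture (420x560x3 uint8, blue, green, red); there is no depth.
- ctrl.calibration(name): a dict with "intrinsics" (3x3 intrinsics, pixels), "extrinsics" (4x4, takes a point from world to camera coordinates). Camera axes: x right, y up, looking along -z (the intrinsics and any distortion apply to the point x, -y, -z); pixel columns grow to the right and rows downward; lengths in m; the calibration is good to about 2 mm. A picture is of the moment at which its call begins: read the wrist's pose just before it. calibration takes no time and is no camera call; for the wrist camera it gives the pose at the moment of the call.
- ctrl.job_done(): hands the job in; it is judged then, once.
The state is a dict: "t": time; "joint_positions": joint angles; "qd": joint speeds; "joint_efforts": joint torques, N m; "tool_pos": TCP position; "tool_rot": TCP orientation; "wrist_force": force on the tool from outside, world axes, zero at the start; "ft_torque": the same for the moment, N m; "gripper_width": opening from 0.0 (shut) to 1.0 (fully open); "gripper_force": force on a finger pad.
Only numpy, scipy, OpenCV 4.12 (cv2) and the standard library are available. Lean on these libraries where they do the work, as an engineer would, in place of code of your own. Each camera call takes 0.05 s, during which the arm holds its last target. There are 200 camera calls.

## Task

Stack the four terracotta crock lids on the wooden lid stand, upside down as they lie, so that each cups inside the next: the widest at the bottom with its knob in the ring of the stand, then the others by size, the narrowest on top. Every lid must stand level with its knob fully down on the floor of what is beneath it. Leave the dough ball, the dye cup and the cutter where they are.

Things in the scene. Friction and masses are not known exactly. Their poses are not given: they have to be found in the camera images.
- lid_a_centre (a point): Terracotta lid, widest of four, 68 mm across, 50 mm high, hollow side up on its knob. Point on its axis, 25 mm above its underside; z up. Knob 26 mm wide, 22 tall; inner floor 26 mm above the underside, 42 mm wide; wall 4 mm, upright over the top 12 mm: grasp there across the outside. Stacked rims are 26 mm apart: keep fingertips under 20 mm below the rim to clear the lid beneath.
- lid_b_centre (a point): Terracotta lid, second widest of four, 59 mm across, 50 mm high, hollow side up on its knob. Point on its axis, 25 mm above its underside; z up. Knob 26 mm wide, 22 tall; inner floor 26 mm above the underside, 40 mm wide; wall 4 mm, upright over the top 12 mm: grasp there across the outside. Stacked rims are 26 mm apart: keep fingertips under 20 mm below the rim to clear the lid beneath.
- lid_c_centre (a point): Terracotta lid, third widest of four, 50 mm across, 50 mm high, hollow side up on its knob. Point on its axis, 25 mm above its underside; z up. Knob 26 mm wide, 22 tall; inner floor 26 mm above the underside, 36 mm wide; wall 4 mm, upright over the top 12 mm: grasp there across the outside. Stacked rims are 26 mm apart: keep fingertips under 20 mm below the rim to clear the lid beneath.
- lid_d_centre (a point): Terracotta lid, narrowest of four, 42 mm across, 50 mm high, hollow side up on its knob. Point on its axis, 25 mm above its underside; z up. Knob 26 mm wide, 22 tall; inner floor 26 mm above the underside, 30 mm wide; wall 4 mm, upright over the top 12 mm: grasp there across the outside. Stacked rims are 26 mm apart: keep fingertips under 20 mm below the rim to clear the lid beneath.
- stand_seat (a point): Seat of the lid stand: a fixed wooden disc 96 mm across and 6 mm thick with a raised ring in the middle, 34 mm inside, 45 mm outside, top 12.5 mm above the table. The point is the middle of the floor inside the ring, 6 mm above the table, where the lowest lid's knob stands; z up.
- dough_ball: Pinkish ball of dough, about 52 mm wide and 38 mm high, a bystander. Origin at the centre of its underside.
- dye_cup: Small white cup with red dye paste, 62 mm wide at the rim, 32 mm high, a bystander. Origin at the centre of its underside.
- cutter: Tin cutter, an open five-sided band, 58 x 56 x 23 mm, a bystander. Origin at the centre of its underside.
Mind the look-alikes: they are no part of the job. What is shaped like the part that bears lid_c_centre but yellow is not meant.

How it is judged:
On the way, in this order (a step that is already met when the one before it is completed fails the run):
1. The widest lid stands upside down in the ring of the stand (horizontal distance between lid_a_centre and stand_seat below 0.012 m and z of lid_a_centre in the frame of stand_seat between 0.02 and 0.029 m and angle between lid_a_centre's own z axis and vertical below 0.12 rad), for 0.2 s.
2. The second widest lid stands upside down inside the widest (horizontal distance between lid_b_centre and lid_a_centre below 0.012 m and z of lid_b_centre in the frame of lid_a_centre between 0.021 and 0.03 m and angle between lid_b_centre's own z axis and vertical below 0.12 rad), for 0.2 s.
3. The third widest lid stands upside down inside the second widest (horizontal distance between lid_c_centre and lid_b_centre below 0.012 m and z of lid_c_centre in the frame of lid_b_centre between 0.021 and 0.03 m and angle between lid_c_centre's own z axis and vertical below 0.12 rad), for 0.2 s.
4. The narrowest lid stands upside down inside the third widest (horizontal distance between lid_d_centre and lid_c_centre below 0.012 m and z of lid_d_centre in the frame of lid_c_centre between 0.021 and 0.03 m and angle between lid_d_centre's own z axis and vertical below 0.12 rad), for 0.2 s.
At the end, for the whole second after the job is handed in: From the bottom: stand, widest, second, third, narrowest lid, all upside down, released and at rest; each lid's axis within 12 mm of the axis of what is beneath it, its height right for a knob on the floor (5 mm below to 4 mm above) and its tilt under 0.12 rad (all of step 1 and all of step 2 and all of step 3 and all of step 4); the robot touches nothing.
It fails at once if the dough ball is moved by more than 20 mm (distance of dough_ball from where it was at the start of the episode above 0.02 m).
It fails at once if the dye cup is moved by more than 20 mm (distance of dye_cup from where it was at the start of the episode above 0.02 m).
It fails at once if the cutter is moved by more than 20 mm (distance of cutter from where it was at the start of the episode above 0.02 m).
It also fails if it takes over 104 s, if anything falls off the work surface, if the arm or the gripper's body presses on something with over 40 N, if the wrist force passes 120 N, or if a joint passes its speed limit or range.

## Working session

There is one attempt and no reset: what is moved stays moved. The work goes in short steps, Python scripts to look and compute and a tool call to move; the robot and the scene stay as the last step left them, time stands still between calls to the robot, and variables do not carry over. Pictures are saved under pics/ and viewed, at most 14 in all, crops included, and the job is handed in when it is done.

Besides the shell and the picture viewer there is one more tool, called after "Call:" as a command line: name --argument value ..., lists and objects as JSON in quotes. arm_command: Moves the arm, as the interface text tells. Its arguments: {"type":"object","properties":{"motion":{"type":"array"}},"required":["motion"]}

```bash
mkdir -p pics; python3 - <<'E'
from plant import ctrl
import cv2
for n in ("scene","side"):
    cv2.imwrite(f"pics/{n}0.png",ctrl.read_camera(n)); c=ctrl.calibration(n); print(n,c)
s=ctrl.read_state(); print(s, ctrl.tcp_to_grasp)
E
```

```text
scene {'intrinsics': array([[499.94771217,   0.        , 274.42320474],
       [  0.        , 499.94771217, 206.11777156],
       [  0.        ,   0.        ,   1.        ]]), 'extrinsics': array([[-0.81231276, -0.58300081,  0.01606344,  0.34137544],
       [ 0.42913252, -0.57881791,  0.69340833, -0.30773527],
       [-0.39495981,  0.57015778,  0.72036578, -0.99356401],
       [ 0.        ,  0.        ,  0.        ,  1.        ]])}
side {'intrinsics': array([[524.26083837,   0.        , 280.46972749],
       [  0.        , 524.26083837, 214.74982891],
       [  0.        ,   0.        ,   1.        ]]), 'extrinsics': array([[-0.64386073,  0.76486396, -0.02065144,  0.36272719],
       [-0.4336469 , -0.34254005,  0.83343667,  0.16106941],
       [ 0.63039173,  0.54557257,  0.55222897, -1.60353454],
       [ 0.        ,  0.        ,  0.        ,  1.        ]])}
{'t': 0.1, 'joint_positions': array([-1.31801402e+00,  3.14185484e-01, -4.79793839e-02,  1.21018465e+00,
        6.99787070e-06,  1.57080381e+00]), 'qd': array([ 4.75088984e-04, -2.19202989e-04,  3.51249857e-03, -6.38859999e-04,
        4.54049889e-04,  5.14838685e-05]), 'joint_efforts': array([-4.85416476e-04, -5.40765381e+01,  3.40541840e+01,  1.12161905e-02,
       -8.33976719e-05,  3.78662888e-07]), 'tool_pos': array([ 0.14993259, -0.58043243,  0.23050255]), 'tool_rot': array([-3.11500509e+00, -3.95807184e-01,  2.96500510e-04]), 'wrist_force': array([0.62502708, 0.04571419, 0.18068082]), 'ft_torque': array([ 0.01348293, -0.04259168, -0.01145925]), 'gripper_force': 0.0, 'gripper_width': 1.001843889558852} -0.0187
```

View pics/scene0.png

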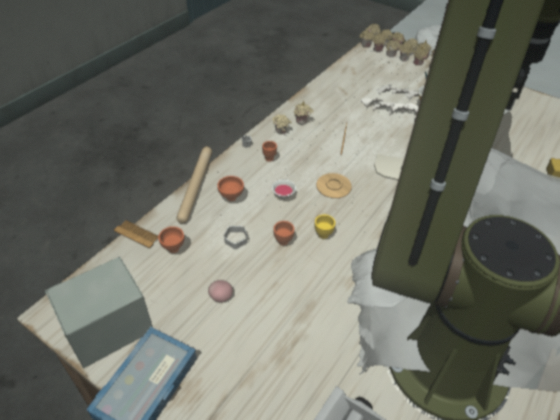

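View pics/side0.png

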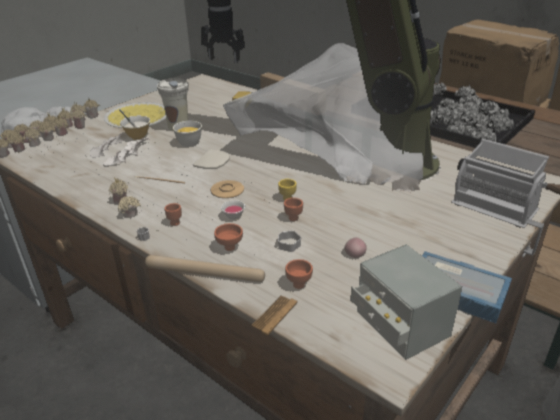

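Scene view candidates: terracotta lids at (231,188), (172,240), (284,233) and (270,150). The same-shaped object at (325,227) is yellow, so it is the decoy. The stand is at (334,185), cup (284,190), cutter (235,237), dough (220,290).

```bash
cat > h.py <<'E'
import numpy as np, cv2
from scipy.optimize import least_squares
from plant import ctrl
def ray(cal,px,z):
    K,E=cal["intrinsics"],cal["extrinsics"]; R,t=E[:3,:3],E[:3,3]
    px=np.atleast_2d(px).astype(float)
    d=np.c_[(px[:,0]-K[0,2])/K[0,0],-(px[:,1]-K[1,2])/K[1,1],-np.ones(len(px))]@R
    o=-R.T@t; return (o+d*((z-o[2])/d[:,2])[:,None])[:,:2], o[:2]
def proj(cal,p):
    K,E=cal["intrinsics"],cal["extrinsics"]; c=E[:3,:3]@np.asarray(p)+E[:3,3]
    return np.array([K[0,2]-K[0,0]*c[0]/c[2],K[1,2]+K[1,1]*c[1]/c[2]])
def blob(mask,seed):
    n,l,s,c=cv2.connectedComponentsWithStats(mask)
    ids=[i for i in range(1,n) if s[i,4]>40]
    i=min(ids,key=lambda i:np.hypot(*(c[i]-seed)))
    cs,_=cv2.findContours((l==i).astype(np.uint8),cv2.RETR_EXTERNAL,cv2.CHAIN_APPROX_NONE)
    return max(cs,key=cv2.contourArea)[:,0,:]
def circ(cal,cont,z,R=None,cut=0.0):
    p,o=ray(cal,cv2.convexHull(cont)[:,0,:] if 0 else cont,z); c=p.mean(0); r=R or 0.03
    for _ in range(15):
        u=(c-o)/np.linalg.norm(c-o); q=p[(p-c)@u>cut*r]
        f=least_squares(lambda v:np.hypot(*(q-v[:2]).T)-(R or v[2]),[*c,r],loss="soft_l1",f_scale=.001)
        c=f.x[:2]; r=f.x[2]
    return c,(R or r)
def hsvmask(im,lo,hi):
    return cv2.inRange(cv2.cvtColor(im,cv2.COLOR_BGR2HSV),lo,hi)
E
python3 - <<'E'
from h import *
S={"scene":dict(l1=(231,188),l2=(172,240),l3=(284,233),l4=(270,150),stand=(334,185)),
"side":dict(l1=(229,236),l2=(299,274),l3=(293,209),l4=(173,214),stand=(228,188))}
B={"scene":dict(cup=(284,190),cutter=(235,237),dough=(220,290),yel=(325,227)),"side":dict(cup=(233,211),cutter=(288,241),dough=(356,247),yel=(287,188))}
tiles=[]
for n in S:
    im=cv2.imread(f"pics/{n}0.png"); cal=ctrl.calibration(n); m=hsvmask(im,(0,120,50),(12,255,255)); w=hsvmask(im,(9,90,110),(24,255,255))
    ov=im.copy()
    for k,s in S[n].items():
        c=blob(w if k=="stand" else m,s); z=.006 if k=="stand" else .05
        print(n,k,cv2.boundingRect(c),circ(cal,c,z)); cv2.drawContours(ov,[c],-1,(255,0,0),1)
    for k,s in B[n].items(): print(n,k,ray(cal,s,.015)[0])
    x,y=(150,130) if n=="scene" else (150,160)
    tiles.append(np.hstack([cv2.resize(a[y:y+150,x:x+200],None,fx=2,fy=2,interpolation=2) for a in(im,ov)]))
cv2.imwrite("pics/crop1.png",np.vstack(tiles))
E
```

```text
scene l1 (219, 179, 24, 16) (array([ 0.6246199 , -0.09439299]), np.float64(0.026911763200331437))
scene l2 (158, 228, 25, 19) (array([0.62703828, 0.11571707]), np.float64(0.025143260798502907))
scene l3 (275, 227, 18, 10) (array([ 0.42839093, -0.04656069]), np.float64(0.018274521516939833))
scene l4 (264, 146, 11, 5) (array([ 0.54578584, -0.14838374]), np.float64(0.15939602024792976))
scene stand (318, 175, 32, 22) (array([ 0.43817413, -0.29477542]), np.float64(0.04229914709193489))
scene cup [[ 0.52906127 -0.19398517]]
scene cutter [[0.53101607 0.00684523]]
scene dough [[0.46276239 0.14352889]]
scene yel [[ 0.37526598 -0.14777803]]
side l1 (218, 231, 20, 9) (array([ 0.65357162, -0.08939661]), np.float64(0.018238082859558413))
side l2 (287, 270, 20, 6) (array([0.67358918, 0.13543952]), np.float64(0.03496313672491202))
side l3 (287, 270, 20, 6) (array([0.67358918, 0.13543952]), np.float64(0.03496313672491202))
side l4 (218, 231, 20, 9) (array([ 0.65357162, -0.08939661]), np.float64(0.018238082859558413))
side stand (217, 185, 26, 11) (array([ 0.43552737, -0.31516102]), np.float64(0.043268616663692264))
side cup [[ 0.52840508 -0.19075815]]
side cutter [[0.54085434 0.00496146]]
side dough [[0.46010171 0.14448167]]
side yel [[ 0.35086638 -0.15472201]]
```

View pics/crop1.png

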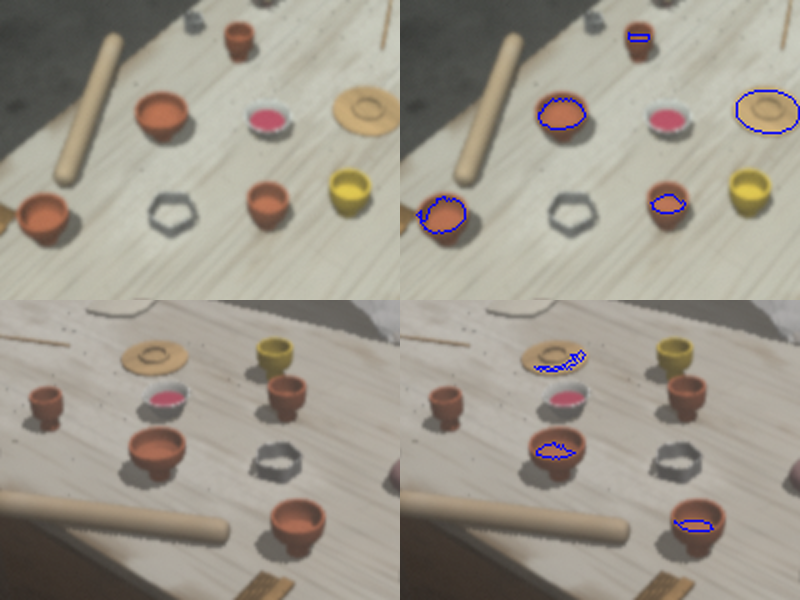

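The crop shows the four terracotta lids, sized in this order from widest: the far one at (231,188) and the left one at (172,240), then (284,233), then (270,150) as the narrowest. The yellow one at (325,227) is excluded. The masks cut into the lids, so I'm remeasuring with Lab thresholds.

```bash
cat >> h.py <<'E'
def labmask(im,ch,seed,win=26):
    """threshold of a Lab channel half-way between table and thing, near the seed, at 4x; contour in pixels"""
    x,y=int(seed[0])-win,int(seed[1])-win; x=max(x,0); y=max(y,0)
    t=cv2.resize(im[y:y+2*win,x:x+2*win],None,fx=4,fy=4,interpolation=cv2.INTER_CUBIC)
    L=cv2.cvtColor(t,cv2.COLOR_BGR2LAB)[:,:,ch].astype(float)
    lo=np.median(L); sx,sy=int((seed[0]-x)*4),int((seed[1]-y)*4); hi=np.percentile(L[sy-12:sy+13,sx-12:sx+13],60)
    m=(L>(lo+hi)/2).astype(np.uint8)
    return blob(m,(sx,sy))/4.0-0.375+np.array([x,y])
E
python3 - <<'E'
from h import *
S={"scene":dict(l1=(231,188),l2=(172,240),l3=(284,233),l4=(270,150),stand=(334,185)),
"side":dict(l1=(229,236),l2=(299,274),l3=(293,209),l4=(173,214),stand=(228,188))}
tiles=[]
for n in S:
    im=cv2.imread(f"pics/{n}0.png"); cal=ctrl.calibration(n); ov=cv2.resize(im,None,fx=4,fy=4,interpolation=2)
    for k,s in S[n].items():
        c=labmask(im,2 if k=="stand" else 1,s); z=.006 if k=="stand" else .05
        print(n,k,*[np.round(np.r_[circ(cal,c,z,cut=q)],4) for q in (0,-.2)]); cv2.polylines(ov,[np.int32(c*4+1.5)],True,(255,0,0),1)
        if n=="scene": tiles.append(ov[int(s[1])*4-90:int(s[1])*4+90,int(s[0])*4-80:int(s[0])*4+80])
        else: tiles.append(ov[int(s[1])*4-90:int(s[1])*4+90,int(s[0])*4-80:int(s[0])*4+80])
cv2.imwrite("pics/crop2.png",np.vstack([np.hstack(tiles[:5]),np.hstack(tiles[5:])]))
E
```

```text
scene l1 [ 0.6289 -0.0981  0.0322] [ 0.629  -0.0982  0.0321]
scene l2 [0.6305 0.1141 0.0286] [0.6308 0.1139 0.0283]
scene l3 [ 0.4373 -0.0588  0.0232] [ 0.4373 -0.0588  0.0232]
scene l4 [ 0.6428 -0.2841  0.0198] [ 0.6428 -0.2842  0.0198]
scene stand [ 0.4396 -0.2974  0.0461] [ 0.4397 -0.2974  0.0461]
side l1 [ 0.6373 -0.0999  0.0316] [ 0.6367 -0.1005  0.031 ]
side l2 [0.639  0.1134 0.0275] [0.6383 0.1127 0.0269]
side l3 [ 0.4421 -0.0602  0.0252] [ 0.4418 -0.0602  0.025 ]
side l4 [ 0.6469 -0.2859  0.0206] [ 0.647  -0.2857  0.0208]
side stand [ 0.444  -0.2986  0.0461] [ 0.4441 -0.2984  0.0463]
```

View pics/crop2.png

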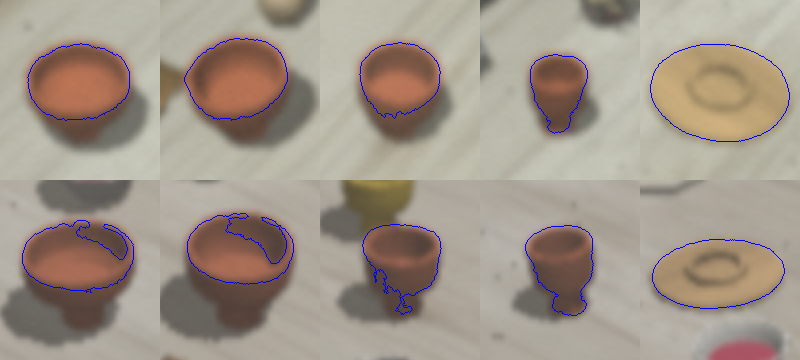

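Sizes settle it: A = (231,188), B = (172,240), C = (284,233), D = (270,150) in the scene view. Moving over A next.

Call:
arm_command --motion '[{"jaw": 1, "linear": [0.587, -0.346, -0.02], "roll": 0}, {"jaw": 1, "linear": [0.587, -0.346, -0.02], "roll": 0}, {"jaw": 1, "linear": [0.587, -0.346, -0.02], "roll": 0}, {"jaw": 1, "linear": [0.587, -0.346, -0.02], "roll": 0}, {"jaw": 1, "linear": [0.587, -0.346, -0.02], "roll": 0}, {"jaw": 1, "linear": [0.587, -0.346, -0.02], "roll": 0}, {"jaw": 1, "linear": [0.587, -0.346, -0.02], "roll": 0}, {"jaw": 1, "linear": [0.587, -0.346, -0.02], "roll": 0}, {"jaw": 1, "linear": [0.587, -0.346, -0.02], "roll": 0}, {"jaw": 1, "linear": [0.587, -0.346, -0.02], "roll": 0}, {"jaw": 1, "linear": [0.587, -0.346, -0.02], "roll": 0}, {"jaw": 1, "linear": [0.587, -0.346, -0.02], "roll": 0}]'

```text
t: 1.6
tool_pos: [0.6338, -0.0958, 0.25]
tool_rot: [-3.115, -0.404, 0.001]
wrist_force: [-0.2, -1.2, -0.1]
gripper_width: 1.004
gripper_force: 0.0
```

```bash
cat >> h.py <<'E'
from scipy.spatial.transform import Rotation
def go(x,y,z):
    s=ctrl.read_state(); R=Rotation.from_rotvec(s["tool_rot"])
    return np.round(R.inv().apply(np.array([x,y,z])-s["tool_pos"]),4)
def show():
    s=ctrl.read_state(); print({k:np.round(s[k],3) for k in("t","tool_pos","tool_rot","joint_positions","wrist_force","gripper_width","gripper_force")})
E
python3 - <<'E'
from h import *
show(); cal=ctrl.calibration("wrist"); im=ctrl.read_camera("wrist"); cv2.imwrite("pics/w1.png",im)
print(cal["intrinsics"], -cal["extrinsics"][:3,:3].T@cal["extrinsics"][:3,3])
print("A px",proj(cal,[.632,-.0985,.05]))
sc=ctrl.calibration("scene")
for k,p in dict(grey=(247,141),mush=(282,124),scrap=(155,243),pin=(184,215),pin2=(207,152)).items(): print(k,ray(sc,p,.01)[0])
E
```

```text
{'t': np.float64(1.6), 'tool_pos': array([ 0.634, -0.096,  0.25 ]), 'tool_rot': array([-3.115e+00, -4.040e-01,  1.000e-03]), 'joint_positions': array([-1.500e-01,  3.880e-01,  1.000e-01,  1.284e+00,  1.000e-03,
        2.734e+00]), 'wrist_force': array([-0.202, -1.235, -0.059]), 'gripper_width': np.float64(1.004), 'gripper_force': np.float64(0.0)}
[[368.09291931   0.         275.93848351]
 [  0.         368.09291931 216.41499291]
 [  0.           0.           1.        ]] [ 0.70408911 -0.07684564  0.39172715]
A px [279.00728588 188.85288116]
grey [[ 0.73433468 -0.30110359]]
mush [[ 0.69985439 -0.42848068]]
scrap [[0.67367945 0.12996325]]
pin [[0.68051049 0.02296828]]
pin2 [[ 0.79439168 -0.19461426]]
```

View pics/w1.png

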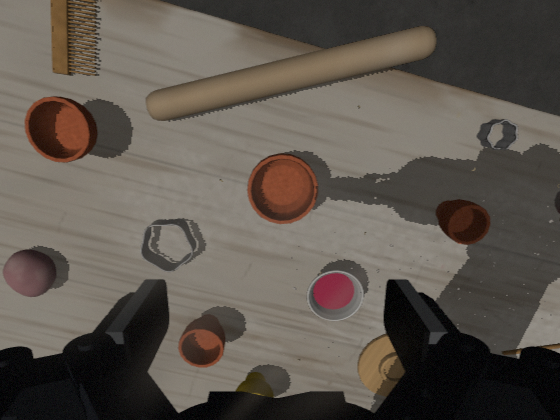

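The wrist view shows A at (283,188), B at (61,129), C at (202,346), D at (465,221), cup (335,295), cutter (170,243) and part of the stand at (380,365). Fitting the rims from this view.

```bash
python3 - <<'E'
from h import *
cal=ctrl.calibration("wrist"); im=cv2.imread("pics/w1.png")
for k,s,r in (("A",(283,188),.034),("B",(61,129),.0295),("C",(202,346),.025),("D",(465,221),.021)):
    c=labmask(im,1,s,40)
    print(k,*[np.round(np.r_[circ(cal,c,.05,cut=q)],4) for q in (0,-.3)],circ(cal,c,.05,R=r)[0])
show()
print(go(.632,-.0985,.16))
E
```

```text
A [ 0.6295 -0.1035  0.0323] [ 0.6298 -0.1035  0.0325] [ 0.63153091 -0.10292248]
B [0.6323 0.1082 0.0285] [0.6323 0.1082 0.0285] [0.63277987 0.10700182]
C [ 0.4378 -0.0628  0.0241] [ 0.4379 -0.0628  0.0242] [ 0.43886642 -0.06290968]
D [ 0.6426 -0.2883  0.0203] [ 0.6426 -0.2883  0.0203] [ 0.64280638 -0.28751828]
{'t': np.float64(1.65), 'tool_pos': array([ 0.632, -0.097,  0.25 ]), 'tool_rot': array([-3.116e+00, -4.010e-01,  3.000e-03]), 'joint_positions': array([-0.153,  0.386,  0.098,  1.284, -0.   ,  2.733]), 'wrist_force': array([-0.73 , -0.154,  0.121]), 'gripper_width': np.float64(0.996), 'gripper_force': np.float64(0.0)}
[-0.0005  0.0009  0.0901]
```

Call:
arm_command --motion '[{"jaw": 1, "linear": [0, 0.003, 0.06], "roll": 0}, {"jaw": 1, "linear": [0, 0.003, 0.09], "roll": 0}, {"jaw": 1, "linear": [0, 0.003, 0.09], "roll": 0}, {"jaw": 1, "linear": [0, 0.003, 0.09], "roll": 0}]'

```text
t: 2.15
tool_pos: [0.6329, -0.1029, 0.1629]
tool_rot: [3.116, 0.394, 0.002]
wrist_force: [0.6, -0.3, 0.4]
gripper_width: 1.001
gripper_force: 0.0
```

```bash
cat >> h.py <<'E'
def wlid(p,r,name,z=.05):
    cal=ctrl.calibration("wrist"); im=ctrl.read_camera("wrist"); cv2.imwrite(f"pics/{name}.png",im)
    s=proj(cal,[*p,z-.02]); c=labmask(im,1,s,70)
    a=circ(cal,c,z); b=circ(cal,c,z,R=r)[0]
    print(s,np.round(a[0],4),round(a[1],4),np.round(b,4)); return b
E
python3 - <<'E'
from h import *
show(); b=wlid((.6315,-.1025),.034,"w2"); print(go(*b,.025))
E
```

```text
{'t': np.float64(2.15), 'tool_pos': array([ 0.633, -0.103,  0.163]), 'tool_rot': array([3.116e+00, 3.940e-01, 2.000e-03]), 'joint_positions': array([-0.161,  0.422, -0.05 ,  1.098, -0.   ,  2.729]), 'wrist_force': array([ 0.627, -0.316,  0.432]), 'gripper_width': np.float64(1.001), 'gripper_force': np.float64(0.0)}
[275.65985902 206.38182813] [ 0.6231 -0.1011] 0.023 [ 0.6394 -0.0987]
[ 0.0064 -0.0027  0.1384]
```

View pics/w2.png

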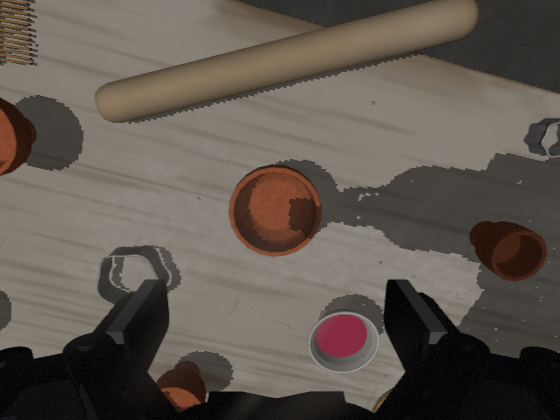

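```bash
cat >> h.py <<'E'
def wlid(p,r,name=None,z=.05,img=None,lo=(0,125,35),hi=(16,255,255)):
    cal=ctrl.calibration("wrist"); im=cv2.imread(img) if img else ctrl.read_camera("wrist")
    if name: cv2.imwrite(f"pics/{name}.png",im)
    s=proj(cal,[*p,z-.01]); c=cv2.convexHull(blob(hsvmask(im,lo,hi),s))[:,0,:]
    m=np.zeros(im.shape[:2],np.uint8); cv2.drawContours(m,[c],-1,1,-1)
    c=max(cv2.findContours(m,0,cv2.CHAIN_APPROX_NONE)[0],key=len)[:,0,:]
    a=circ(cal,c,z); b=circ(cal,c,z,R=r)[0]
    print(s,cv2.boundingRect(c),np.round(a[0],4),round(a[1],4),np.round(b,4)); return b
E
python3 - <<'E'
from h import *
show(); b=wlid((.6315,-.1025),.034,img="pics/w2.png"); print(go(*b,.025))
E
```

```text
{'t': np.float64(2.2), 'tool_pos': array([ 0.634, -0.103,  0.163]), 'tool_rot': array([3.116, 0.395, 0.004]), 'joint_positions': array([-0.161,  0.421, -0.049,  1.097, -0.   ,  2.729]), 'wrist_force': array([-0.002, -0.25 ,  0.663]), 'gripper_width': np.float64(1.003), 'gripper_force': np.float64(0.0)}
[275.50129287 210.61927333] (229, 165, 92, 91) [ 0.6325 -0.1018] 0.0329 [ 0.6338 -0.1015]
[ 0.0002 -0.0013  0.1384]
```

Call:
arm_command --motion '[{"jaw": 1, "linear": [0, -0.001, 0.05], "roll": 0}, {"jaw": 1, "linear": [0, -0.001, 0.095], "roll": 0}, {"jaw": 1, "linear": [0, -0.001, 0.125], "roll": 0}, {"jaw": 1, "linear": [0, -0.001, 0.136], "roll": 0}, {"jaw": 1, "linear": [0, -0.001, 0.136], "roll": 0}, {"jaw": 1, "linear": [0, -0.001, 0.136], "roll": 0}]'

```text
t: 2.95
tool_pos: [0.634, -0.1014, 0.0274]
tool_rot: [3.116, 0.396, 0.005]
wrist_force: [0.6, 0.3, 0.7]
gripper_width: 1.003
gripper_force: 0.0
```

Call:
arm_command --motion '[{"jaw": 0.4, "linear": [0, 0, 0], "roll": 0}, {"jaw": 0.2, "linear": [0, 0, 0], "roll": 0}, {"jaw": -0.2, "linear": [0, 0, 0], "roll": 0}, {"jaw": -0.2, "linear": [0, 0, 0], "roll": 0}, {"jaw": -0.2, "linear": [0, 0, 0], "roll": 0}, {"jaw": -0.2, "linear": [0, 0, 0], "roll": 0}]'

```text
t: 3.7
tool_pos: [0.6338, -0.1013, 0.0276]
tool_rot: [3.116, 0.396, 0.005]
wrist_force: [-1.0, -0.0, 8.8]
gripper_width: 0.761
gripper_force: 65.7
```

Call:
arm_command --motion '[{"jaw": -0.2, "linear": [0, 0, -0.03], "roll": 0}, {"jaw": -0.2, "linear": [0, 0, -0.08], "roll": 0}, {"jaw": -0.2, "linear": [0, 0, -0.14], "roll": 0}, {"jaw": -0.2, "linear": [-0.05, 0.026, -0.18], "roll": 0}, {"jaw": -0.2, "linear": [-0.1, 0.053, -0.22], "roll": 0}, {"jaw": -0.2, "linear": [-0.15, 0.08, -0.22], "roll": 0}, {"jaw": -0.2, "linear": [-0.2, 0.106, -0.22], "roll": 0}, {"jaw": -0.2, "linear": [-0.24, 0.127, -0.22], "roll": 0}, {"jaw": -0.2, "linear": [-0.275, 0.145, -0.22], "roll": 0}, {"jaw": -0.2, "linear": [-0.275, 0.145, -0.22], "roll": 0}, {"jaw": -0.2, "linear": [-0.275, 0.145, -0.22], "roll": 0}, {"jaw": -0.2, "linear": [-0.275, 0.145, -0.22], "roll": 0}]'

```text
t: 5.2
tool_pos: [0.4031, -0.3096, 0.2454]
tool_rot: [-3.116, -0.398, -0.001]
wrist_force: [-0.3, -0.6, -1.8]
gripper_width: 0.762
gripper_force: 67.4
```

```bash
python3 - <<'E'
from h import *
show(); cal=ctrl.calibration("wrist"); im=ctrl.read_camera("wrist"); cv2.imwrite("pics/w3.png",im)
print(proj(cal,[.4425,-.3,.006]))
E
```

```text
{'t': np.float64(5.2), 'tool_pos': array([ 0.403, -0.31 ,  0.245]), 'tool_rot': array([-3.116e+00, -3.980e-01, -1.000e-03]), 'joint_positions': array([-0.655,  0.135, -0.24 ,  1.195,  0.   ,  2.232]), 'wrist_force': array([-0.318, -0.567, -1.812]), 'gripper_width': np.float64(0.762), 'gripper_force': np.float64(67.443)}
[277.03811829 139.29367009]
```

View pics/w3.png

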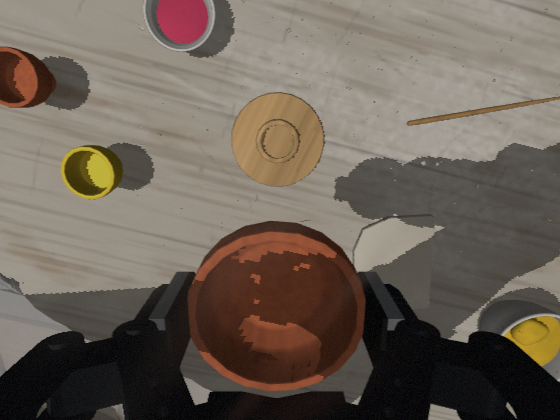

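The wrist view shows the stand disc centred near (278,139), within 1 px of prediction, and lid A held level with its rim centred near (277,305).

```bash
cat >> h.py <<'E'
def stand(img=None):
    cal=ctrl.calibration("wrist"); im=cv2.imread(img)
    s=proj(cal,[.4425,-.3,.006]); c=blob(hsvmask(im,(9,75,110),(24,255,255)),s); a=circ(cal,c,.006,cut=-1.1); print(cv2.boundingRect(c),a); return a[0]
def held(dz,r,img,lo=(0,125,35),hi=(16,255,255)):
    """centre of the rim of the held lid, in the tool frame (x,y), rim dz above the TCP"""
    cal=ctrl.calibration("wrist"); im=cv2.imread(img); st=ctrl.read_state(); z=st["tool_pos"][2]+dz
    c=blob(hsvmask(im,lo,hi),(277,300)).astype(np.float32); p,o=ray(cal,c,z)
    c0=st["tool_pos"][:2]; q=p
    R=Rotation.from_rotvec(st["tool_rot"]).inv()
    q=R.apply(np.c_[p-c0,np.zeros(len(p))])[:,:2]; q=q[np.abs(q[:,1])<.6*r]
    print("held x range",q[:,0].min(),q[:,0].max(),"mean",(q[:,0].min()+q[:,0].max())/2)
E
python3 - <<'E'
from h import *
s=stand("pics/w3.png"); held(.0225,.034,"pics/w3.png"); show(); print(go(*s,.145),go(*s,.0335))
E
```

```text
(231, 93, 93, 94) (array([ 0.44105307, -0.30028498]), np.float64(0.046314809524607314))
held x range -0.03435820400819115 0.034653946451731164 mean 0.00014787122177000595
{'t': np.float64(5.25), 'tool_pos': array([ 0.403, -0.31 ,  0.245]), 'tool_rot': array([-3.116, -0.398, -0.   ]), 'joint_positions': array([-0.655,  0.135, -0.24 ,  1.195,  0.   ,  2.232]), 'wrist_force': array([ 0.125, -0.392, -0.588]), 'gripper_width': np.float64(0.763), 'gripper_force': np.float64(67.442)}
[0.039  0.0006 0.1003] [0.039  0.0006 0.2118]
```

Call:
arm_command --motion '[{"jaw": -0.2, "linear": [0.02, 0.0005, 0.05], "roll": 0}, {"jaw": -0.2, "linear": [0.039, 0.0005, 0.1], "roll": 0}, {"jaw": -0.2, "linear": [0.039, 0.0005, 0.14], "roll": 0}, {"jaw": -0.2, "linear": [0.039, 0.0005, 0.17], "roll": 0}, {"jaw": -0.2, "linear": [0.039, 0.0005, 0.19], "roll": 0}, {"jaw": -0.2, "linear": [0.039, 0.0005, 0.19], "roll": 0}, {"jaw": -0.2, "linear": [0.039, 0.0005, 0.195], "roll": 0}, {"jaw": -0.2, "linear": [0.039, 0.0005, 0.2], "roll": 0}, {"jaw": -0.2, "linear": [0.039, 0.0005, 0.204], "roll": 0}, {"jaw": -0.2, "linear": [0.039, 0.0005, 0.207], "roll": 0}, {"jaw": -0.2, "linear": [0.039, 0.0005, 0.209], "roll": 0}, {"jaw": -0.2, "linear": [0.039, 0.0005, 0.21], "roll": 0}]'

```text
t: 6.75
tool_pos: [0.4402, -0.301, 0.0352]
tool_rot: [3.117, 0.396, -0.0]
wrist_force: [-0.0, -0.6, -0.3]
gripper_width: 0.764
gripper_force: 67.4
```

Call:
arm_command --motion '[{"jaw": -0.2, "linear": [0, 0, 0.001], "roll": 0}, {"jaw": -0.2, "linear": [0, 0, 0.002], "roll": 0}, {"jaw": -0.2, "linear": [0, 0, 0.002], "roll": 0}]'

```text
t: 7.12
tool_pos: [0.4405, -0.301, 0.0337]
tool_rot: [3.116, 0.396, 0.001]
wrist_force: [-0.5, 0.5, 2.7]
gripper_width: 0.763
gripper_force: 67.8
```

Call:
arm_command --motion '[{"jaw": 0.7, "linear": [0, 0, 0], "roll": 0}, {"jaw": 1, "linear": [0, 0, 0], "roll": 0}, {"jaw": 1, "linear": [0, 0, 0], "roll": 0}, {"jaw": 1, "linear": [0, 0, 0], "roll": 0}, {"jaw": 1, "linear": [0, 0, -0.01], "roll": 0}, {"jaw": 1, "linear": [0, 0, -0.05], "roll": 0}, {"jaw": 1, "linear": [0, 0, -0.11], "roll": 0}, {"jaw": 1, "linear": [0, 0, -0.17], "roll": 0}, {"jaw": 1, "linear": [0, 0, -0.2], "roll": -6}, {"jaw": 1, "linear": [0, 0, -0.2], "roll": -12}, {"jaw": 1, "linear": [0, 0, -0.2], "roll": -12}, {"jaw": 1, "linear": [0, 0, -0.2], "roll": -12}]'

```text
t: 8.62
tool_pos: [0.4399, -0.3007, 0.2331]
tool_rot: [-3.058, -0.717, 0.001]
wrist_force: [0.5, 0.2, -0.3]
gripper_width: 1.004
gripper_force: 0.0
```

```bash
python3 - <<'E'
from h import *
show(); wlid((.4405,-.301),.034,"w4",z=.056); print(go(.633,.11,.22))
E
```

```text
{'t': np.float64(8.625), 'tool_pos': array([ 0.44 , -0.301,  0.233]), 'tool_rot': array([-3.058e+00, -7.170e-01,  1.000e-03]), 'joint_positions': array([-0.6  ,  0.187, -0.206,  1.178,  0.   ,  2.081]), 'wrist_force': array([ 0.516,  0.184, -0.343]), 'gripper_width': np.float64(1.004), 'gripper_force': np.float64(0.0)}
[277.32941308 188.99893672] (239, 154, 76, 75) [ 0.4394 -0.3008] 0.0336 [ 0.4398 -0.3006]
[ 0.3556 -0.2819  0.013 ]
```

View pics/w4.png

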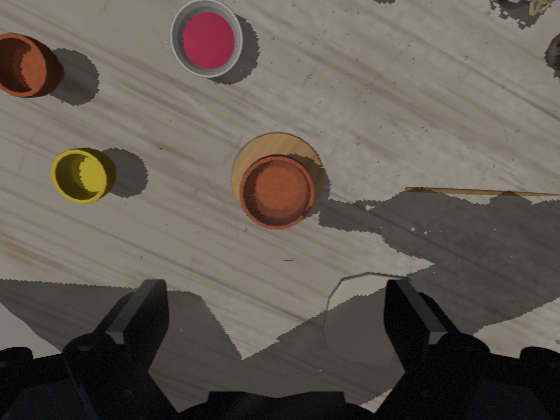

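Lid A sits centred on the stand at (277,191), fitted at (0.440,-0.3006). Next is B.

Call:
arm_command --motion '[{"jaw": 1, "linear": [0.356, -0.282, 0.013], "roll": 0}, {"jaw": 1, "linear": [0.356, -0.282, 0.013], "roll": 0}, {"jaw": 1, "linear": [0.356, -0.282, 0.013], "roll": 0}, {"jaw": 1, "linear": [0.356, -0.282, 0.013], "roll": 0}, {"jaw": 1, "linear": [0.356, -0.282, 0.013], "roll": 0}, {"jaw": 1, "linear": [0.356, -0.282, 0.013], "roll": 0}, {"jaw": 1, "linear": [0.356, -0.282, 0.013], "roll": 0}, {"jaw": 1, "linear": [0.356, -0.282, 0.013], "roll": 0}, {"jaw": 1, "linear": [0.356, -0.282, 0.013], "roll": 0}, {"jaw": 1, "linear": [0.356, -0.282, 0.013], "roll": 0}, {"jaw": 1, "linear": [0.356, -0.282, 0.013], "roll": 0}]'

```text
t: 10.05
tool_pos: [0.6328, 0.1085, 0.2206]
tool_rot: [3.059, 0.716, -0.0]
wrist_force: [0.5, -0.2, -0.1]
gripper_width: 1.001
gripper_force: 0.0
```

```bash
python3 - <<'E'
from h import *
show(); b=wlid((.633,.110),.0295,"w5"); print(go(*b,.028))
E
```

```text
{'t': np.float64(10.05), 'tool_pos': array([0.633, 0.109, 0.221]), 'tool_rot': array([ 3.059,  0.716, -0.   ]), 'joint_positions': array([ 0.17 ,  0.398,  0.048,  1.221, -0.   ,  2.852]), 'wrist_force': array([ 0.539, -0.175, -0.074]), 'gripper_width': np.float64(1.001), 'gripper_force': np.float64(0.0)}
[275.28599909 190.09880187] (242, 157, 66, 67) [0.6333 0.111 ] 0.0284 [0.6346 0.1115]
[ 0.0028 -0.0018  0.1927]
```

View pics/w5.png

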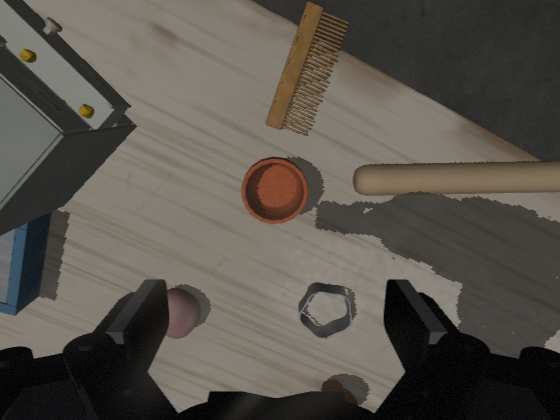

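The wrist view shows B at (275,190), clear of the comb at (305,70), the rolling pin end at (356,180) and the cutter at (326,308). Descending to grasp it.

Call:
arm_command --motion '[{"jaw": 1, "linear": [0.0025, -0.002, 0.06], "roll": 0}, {"jaw": 1, "linear": [0.0025, -0.002, 0.11], "roll": 0}, {"jaw": 1, "linear": [0.0025, -0.002, 0.15], "roll": 0}, {"jaw": 1, "linear": [0.0025, -0.002, 0.18], "roll": 0}, {"jaw": 1, "linear": [0.0025, -0.002, 0.192], "roll": 0}, {"jaw": 1, "linear": [0.0025, -0.002, 0.192], "roll": 0}, {"jaw": 0.4, "linear": [0.0025, -0.002, 0.192], "roll": 0}, {"jaw": 0.1, "linear": [0.0025, -0.002, 0.192], "roll": 0}, {"jaw": -0.3, "linear": [0.0025, -0.002, 0.192], "roll": 0}, {"jaw": -0.4, "linear": [0.0025, -0.002, 0.192], "roll": 0}, {"jaw": -0.4, "linear": [0.0025, -0.002, 0.192], "roll": 0}, {"jaw": -0.4, "linear": [0.0025, -0.002, 0.192], "roll": 0}]'

```text
t: 11.6
tool_pos: [0.6362, 0.1134, 0.0308]
tool_rot: [3.058, 0.72, 0.006]
wrist_force: [-0.4, -0.4, 6.5]
gripper_width: 0.67
gripper_force: 62.8
```

```bash
python3 - <<'E'
from h import *
show(); print(go(.4398,-.3006,.23))
E
```

```text
{'t': np.float64(11.6), 'tool_pos': array([0.636, 0.113, 0.031]), 'tool_rot': array([3.058, 0.72 , 0.006]), 'joint_positions': array([ 0.176,  0.534, -0.196,  0.836, -0.   ,  2.856]), 'wrist_force': array([-0.368, -0.425,  6.5  ]), 'gripper_width': np.float64(0.67), 'gripper_force': np.float64(62.803)}
[-0.3597  0.2832 -0.2001]
```

Call:
arm_command --motion '[{"jaw": -0.4, "linear": [0, 0, -0.04], "roll": 0}, {"jaw": -0.4, "linear": [0, 0, -0.1], "roll": 0}, {"jaw": -0.4, "linear": [0, 0, -0.15], "roll": 0}, {"jaw": -0.4, "linear": [-0.045, 0.03, -0.19], "roll": 0}, {"jaw": -0.4, "linear": [-0.09, 0.062, -0.21], "roll": 0}, {"jaw": -0.4, "linear": [-0.14, 0.098, -0.21], "roll": 0}, {"jaw": -0.4, "linear": [-0.19, 0.133, -0.21], "roll": 0}, {"jaw": -0.4, "linear": [-0.24, 0.168, -0.21], "roll": 0}, {"jaw": -0.4, "linear": [-0.29, 0.203, -0.21], "roll": 0}, {"jaw": -0.4, "linear": [-0.34, 0.238, -0.21], "roll": 0}, {"jaw": -0.4, "linear": [-0.38, 0.266, -0.21], "roll": 0}, {"jaw": -0.4, "linear": [-0.4, 0.283, -0.21], "roll": 0}]'

```text
t: 13.1
tool_pos: [0.4014, -0.3207, 0.2395]
tool_rot: [3.057, 0.715, 0.002]
wrist_force: [-0.1, -0.4, -1.0]
gripper_width: 0.671
gripper_force: 64.5
```

Call:
arm_command --motion '[{"jaw": -0.4, "linear": [0, 0, 0], "roll": 0}, {"jaw": -0.4, "linear": [0, 0, 0], "roll": 0}]'

```text
t: 13.35
tool_pos: [0.403, -0.3181, 0.2388]
tool_rot: [3.058, 0.72, 0.001]
wrist_force: [-0.2, 0.3, -0.9]
gripper_width: 0.668
gripper_force: 64.5
```

```bash
python3 - <<'E'
from h import *
show(); b=wlid((.4398,-.3006),.034,"w6",z=.056); held(.02,.0295,"pics/w6.png"); print(go(.4398,-.3006,.0635))
E
```

```text
{'t': np.float64(13.35), 'tool_pos': array([ 0.403, -0.318,  0.239]), 'tool_rot': array([3.058e+00, 7.200e-01, 1.000e-03]), 'joint_positions': array([-6.690e-01,  1.470e-01, -2.410e-01,  1.182e+00,  1.000e-03,
        2.011e+00]), 'wrist_force': array([-0.23 ,  0.295, -0.921]), 'gripper_width': np.float64(0.668), 'gripper_force': np.float64(64.504)}
[277.34330377 143.6924994 ] (239, 107, 78, 78) [ 0.4386 -0.3013] 0.0337 [ 0.4389 -0.3011]
held x range -0.030650836889765123 0.029573136756292095 mean -0.0005388500667365143
[0.0404 0.0009 0.1753]
```

View pics/w6.png

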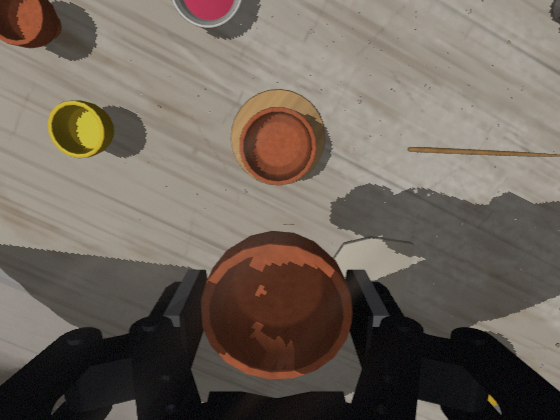

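B is held level, rim centred near (277,305). A is at (278,146).

Call:
arm_command --motion '[{"jaw": -0.4, "linear": [0.02, 0.0005, 0.03], "roll": 0}, {"jaw": -0.4, "linear": [0.04, 0.0005, 0.07], "roll": 0}, {"jaw": -0.4, "linear": [0.0405, 0.0005, 0.11], "roll": 0}, {"jaw": -0.4, "linear": [0.0405, 0.0005, 0.135], "roll": 0}, {"jaw": -0.4, "linear": [0.0405, 0.0005, 0.15], "roll": 0}, {"jaw": -0.4, "linear": [0.0405, 0.0005, 0.155], "roll": 0}, {"jaw": -0.4, "linear": [0.0405, 0.0005, 0.16], "roll": 0}, {"jaw": -0.4, "linear": [0.0405, 0.0005, 0.165], "roll": 0}, {"jaw": -0.4, "linear": [0.0405, 0.0005, 0.169], "roll": 0}, {"jaw": -0.4, "linear": [0.0405, 0.0005, 0.171], "roll": 0}, {"jaw": -0.4, "linear": [0.0405, 0.0005, 0.173], "roll": 0}, {"jaw": -0.4, "linear": [0.0405, 0.0005, 0.173], "roll": 0}]'

```text
t: 14.9
tool_pos: [0.439, -0.3009, 0.0652]
tool_rot: [-3.058, -0.719, 0.0]
wrist_force: [-0.3, -0.2, -0.6]
gripper_width: 0.67
gripper_force: 64.5
```

Call:
arm_command --motion '[{"jaw": -0.4, "linear": [0, 0, 0.0015], "roll": 0}, {"jaw": -0.4, "linear": [0, 0, 0.0015], "roll": 0}]'

```text
t: 15.15
tool_pos: [0.4391, -0.3009, 0.0637]
tool_rot: [-3.058, -0.72, 0.0]
wrist_force: [-0.3, 0.2, -0.3]
gripper_width: 0.672
gripper_force: 64.5
```

Call:
arm_command --motion '[{"jaw": -0.4, "linear": [0, 0, 0.001], "roll": 0}, {"jaw": -0.4, "linear": [0, 0, 0.0015], "roll": 0}, {"jaw": -0.4, "linear": [0, 0, 0.0015], "roll": 0}]'

```text
t: 15.52
tool_pos: [0.4394, -0.301, 0.0628]
tool_rot: [3.058, 0.72, 0.001]
wrist_force: [-1.3, 1.3, 5.1]
gripper_width: 0.67
gripper_force: 65.0
```

Call:
arm_command --motion '[{"jaw": 0.5, "linear": [0, 0, 0], "roll": 0}, {"jaw": 1, "linear": [0, 0, 0], "roll": 0}, {"jaw": 1, "linear": [0, 0, 0], "roll": 0}, {"jaw": 1, "linear": [0, 0, 0], "roll": 0}, {"jaw": 1, "linear": [0, 0, -0.01], "roll": 0}, {"jaw": 1, "linear": [0, 0, -0.05], "roll": 0}, {"jaw": 1, "linear": [0, 0, -0.1], "roll": 0}, {"jaw": 1, "linear": [0, 0, -0.15], "roll": 0}, {"jaw": 1, "linear": [0, 0, -0.17], "roll": 0}, {"jaw": 1, "linear": [0, 0, -0.17], "roll": 0}, {"jaw": 1, "linear": [0, 0, -0.17], "roll": 0}]'

```text
t: 16.9
tool_pos: [0.4386, -0.3006, 0.2314]
tool_rot: [-3.057, -0.719, 0.001]
wrist_force: [0.3, 0.1, -0.3]
gripper_width: 1.003
gripper_force: 0.0
```

```bash
python3 - <<'E'
from h import *
show(); wlid((.439,-.301),.034,"w7",z=.056); print(go(.439,-.0615,.22))
E
```

```text
{'t': np.float64(16.9), 'tool_pos': array([ 0.439, -0.301,  0.231]), 'tool_rot': array([-3.057e+00, -7.190e-01,  1.000e-03]), 'joint_positions': array([-0.601,  0.186, -0.211,  1.174,  0.   ,  2.079]), 'wrist_force': array([ 0.327,  0.101, -0.336]), 'gripper_width': np.float64(1.003), 'gripper_force': np.float64(0.0)}
[277.4441259  189.60631666] (240, 153, 76, 83) [ 0.4318 -0.3055] 0.0318 [ 0.4342 -0.3041]
[ 0.1071 -0.2136  0.0113]
```

View pics/w7.png

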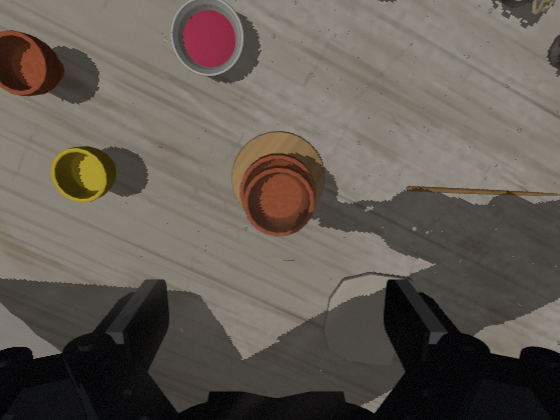

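B nests inside A, its rim at about (279,200). Next is C.

Call:
arm_command --motion '[{"jaw": 1, "linear": [0.025, -0.05, 0.01], "roll": 0}, {"jaw": 1, "linear": [0.05, -0.1, 0.01], "roll": 0}, {"jaw": 1, "linear": [0.075, -0.15, 0.01], "roll": 0}, {"jaw": 1, "linear": [0.1, -0.2, 0.01], "roll": 0}, {"jaw": 1, "linear": [0.107, -0.2135, 0.01], "roll": 0}, {"jaw": 1, "linear": [0.107, -0.2135, 0.01], "roll": 0}, {"jaw": 1, "linear": [0.107, -0.2135, 0.01], "roll": 0}, {"jaw": 1, "linear": [0.107, -0.2135, 0.01], "roll": 0}]'

```text
t: 17.95
tool_pos: [0.4397, -0.0634, 0.2221]
tool_rot: [3.059, 0.717, -0.001]
wrist_force: [1.0, 0.1, 0.2]
gripper_width: 1.001
gripper_force: 0.0
```

```bash
python3 - <<'E'
from h import *
show(); b=wlid((.439,-.0615),.025,"w8"); print(go(*b,.0305))
E
```

```text
{'t': np.float64(17.95), 'tool_pos': array([ 0.44 , -0.063,  0.222]), 'tool_rot': array([ 3.059e+00,  7.170e-01, -1.000e-03]), 'joint_positions': array([-0.143,  0.025, -0.414,  1.131, -0.   ,  2.539]), 'wrist_force': array([1.005, 0.085, 0.205]), 'gripper_width': np.float64(1.001), 'gripper_force': np.float64(0.0)}
[274.45386824 190.41017934] (247, 163, 56, 57) [ 0.4389 -0.0613] 0.024 [ 0.44   -0.0608]
[ 0.0014 -0.0021  0.1917]
```

View pics/w8.png

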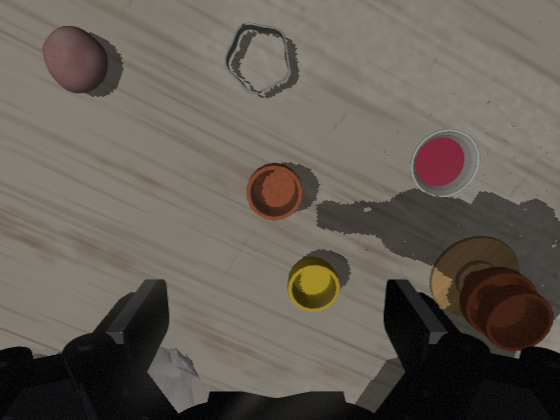

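The terracotta lid C is under the tool at (275,191), and the yellow decoy is at (314,286). Grasping C.

Call:
arm_command --motion '[{"jaw": 1, "linear": [0.001, -0.002, 0.06], "roll": 0}, {"jaw": 1, "linear": [0.001, -0.002, 0.11], "roll": 0}, {"jaw": 1, "linear": [0.001, -0.002, 0.15], "roll": 0}, {"jaw": 1, "linear": [0.001, -0.002, 0.18], "roll": 0}, {"jaw": 1, "linear": [0.001, -0.002, 0.191], "roll": 0}, {"jaw": 1, "linear": [0.001, -0.002, 0.191], "roll": 0}, {"jaw": 0.3, "linear": [0.001, -0.002, 0.191], "roll": 0}, {"jaw": 0.0, "linear": [0.001, -0.002, 0.191], "roll": 0}, {"jaw": -0.4, "linear": [0.001, -0.002, 0.191], "roll": 0}, {"jaw": -0.6, "linear": [0.001, -0.002, 0.191], "roll": 0}, {"jaw": -0.6, "linear": [0.001, -0.002, 0.191], "roll": 0}, {"jaw": -0.6, "linear": [0.001, -0.002, 0.191], "roll": 0}]'

```text
t: 19.5
tool_pos: [0.4412, -0.06, 0.033]
tool_rot: [3.057, 0.72, 0.004]
wrist_force: [-0.7, -0.2, 9.2]
gripper_width: 0.563
gripper_force: 60.2
```

```bash
python3 - <<'E'
from h import *
show(); print(go(.4393,-.301,.24))
E
```

```text
{'t': np.float64(19.5), 'tool_pos': array([ 0.441, -0.06 ,  0.033]), 'tool_rot': array([3.057, 0.72 , 0.004]), 'joint_positions': array([-0.135,  0.211, -0.685,  0.672,  0.   ,  2.544]), 'wrist_force': array([-0.672, -0.235,  9.178]), 'gripper_width': np.float64(0.563), 'gripper_force': np.float64(60.188)}
[-0.1086  0.2152 -0.207 ]
```

Call:
arm_command --motion '[{"jaw": -0.6, "linear": [0, 0, -0.04], "roll": 0}, {"jaw": -0.6, "linear": [0, 0, -0.1], "roll": 0}, {"jaw": -0.6, "linear": [0, 0, -0.16], "roll": 0}, {"jaw": -0.6, "linear": [-0.03, 0.04, -0.2], "roll": 0}, {"jaw": -0.6, "linear": [-0.06, 0.08, -0.21], "roll": 0}, {"jaw": -0.6, "linear": [-0.09, 0.12, -0.21], "roll": 0}, {"jaw": -0.6, "linear": [-0.12, 0.17, -0.21], "roll": 0}, {"jaw": -0.6, "linear": [-0.148, 0.205, -0.21], "roll": 0}, {"jaw": -0.6, "linear": [-0.148, 0.215, -0.21], "roll": 0}, {"jaw": -0.6, "linear": [-0.148, 0.215, -0.21], "roll": 0}, {"jaw": -0.6, "linear": [-0.148, 0.215, -0.21], "roll": 0}, {"jaw": -0.6, "linear": [-0.148, 0.215, -0.21], "roll": 0}]'

```text
t: 21.0
tool_pos: [0.4034, -0.3172, 0.2415]
tool_rot: [-3.057, -0.722, -0.0]
wrist_force: [0.3, -1.0, -1.0]
gripper_width: 0.557
gripper_force: 62.8
```

```bash
cat >> h.py <<'E'
def top(img,z,r,g):
    """rim of the top lid of the stack by Hough in the wrist picture"""
    cal=ctrl.calibration("wrist"); im=cv2.imread(img); s=proj(cal,[*g,z]); e=proj(cal,[g[0]+r,g[1],z])
    R=np.hypot(*(e-s)); w=int(R+14); x,y=np.int32(s)-w; y=max(y,0)
    t=cv2.resize(cv2.cvtColor(im[y:y+2*w,x:x+2*w],6),None,fx=3,fy=3,interpolation=2)
    h=cv2.HoughCircles(t,cv2.HOUGH_GRADIENT_ALT,1.5,60,param1=150,param2=.5,minRadius=int(3*R*.9),maxRadius=int(3*R*1.06))
    print("pred",s,R)
    if h is not None:
        for c in h[0][:4]:
            p=c[:2]/3+[x,y]; print(p,c[2]/3,ray(cal,p,z)[0])
E
python3 - <<'E'
from h import *
show(); ctrl.calibration("wrist"); cv2.imwrite("pics/w9.png",ctrl.read_camera("wrist"))
top("pics/w9.png",.082,.0295,(.4393,-.301)); top("pics/w9.png",.056,.034,(.4393,-.301)); held(.0175,.025,"pics/w9.png"); print(go(.4393,-.301,.091))
E
```

```text
{'t': np.float64(21.0), 'tool_pos': array([ 0.403, -0.317,  0.241]), 'tool_rot': array([-3.057, -0.722, -0.   ]), 'joint_positions': array([-0.666,  0.146, -0.237,  1.188,  0.   ,  2.011]), 'wrist_force': array([ 0.28 , -0.957, -0.994]), 'gripper_width': np.float64(0.557), 'gripper_force': np.float64(62.759)}
pred [278.50227546 149.21556197] 37.70979167045813
[278. 149.] 36.513783 [[ 0.4392728  -0.30055858]]
pred [278.29522964 145.89914762] 40.2576872515182
[278.  148.5] 38.94625 [[ 0.43716563 -0.30177981]]
held x range -0.026062962168680724 0.027160524371679515 mean 0.0005487811014993956
[0.0394 0.0014 0.1505]
```

View pics/w9.png

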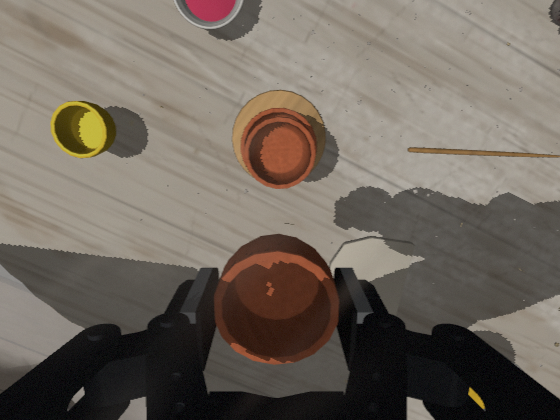

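C is held level (rim near (277,300)), and the Hough fit puts B's rim at (278,149), world (0.4393,-0.3006). Lowering C.

Call:
arm_command --motion '[{"jaw": -0.6, "linear": [0.02, 0.001, 0.02], "roll": 0}, {"jaw": -0.6, "linear": [0.039, 0.001, 0.05], "roll": 0}, {"jaw": -0.6, "linear": [0.039, 0.001, 0.085], "roll": 0}, {"jaw": -0.6, "linear": [0.039, 0.001, 0.11], "roll": 0}, {"jaw": -0.6, "linear": [0.039, 0.001, 0.125], "roll": 0}, {"jaw": -0.6, "linear": [0.039, 0.001, 0.13], "roll": 0}, {"jaw": -0.6, "linear": [0.039, 0.001, 0.135], "roll": 0}, {"jaw": -0.6, "linear": [0.039, 0.001, 0.14], "roll": 0}, {"jaw": -0.6, "linear": [0.039, 0.001, 0.144], "roll": 0}, {"jaw": -0.6, "linear": [0.039, 0.001, 0.147], "roll": 0}, {"jaw": -0.6, "linear": [0.039, 0.001, 0.148], "roll": 0}, {"jaw": -0.6, "linear": [0.039, 0.001, 0.148], "roll": 0}]'

```text
t: 22.55
tool_pos: [0.4385, -0.3018, 0.0933]
tool_rot: [-3.058, -0.72, 0.0]
wrist_force: [0.1, 0.4, -0.3]
gripper_width: 0.56
gripper_force: 62.7
```

Call:
arm_command --motion '[{"jaw": -0.6, "linear": [0, 0, 0.001], "roll": 0}, {"jaw": -0.6, "linear": [0, 0, 0.002], "roll": 0}, {"jaw": -0.6, "linear": [0, 0, 0.002], "roll": 0}]'

```text
t: 22.92
tool_pos: [0.4384, -0.3018, 0.0912]
tool_rot: [-3.058, -0.72, 0.0]
wrist_force: [0.5, -0.5, -0.1]
gripper_width: 0.56
gripper_force: 62.7
```

Call:
arm_command --motion '[{"jaw": -0.6, "linear": [0, 0, 0.001], "roll": 0}, {"jaw": -0.6, "linear": [0, 0, 0.0015], "roll": 0}, {"jaw": -0.6, "linear": [0, 0, 0.0015], "roll": 0}]'

```text
t: 23.3
tool_pos: [0.4389, -0.3018, 0.091]
tool_rot: [3.058, 0.72, 0.002]
wrist_force: [-0.8, 3.0, 9.3]
gripper_width: 0.561
gripper_force: 63.6
```

Contact at the expected height. Releasing C and going to D.

Call:
arm_command --motion '[{"jaw": 0.3, "linear": [0, 0, 0], "roll": 0}, {"jaw": 0.8, "linear": [0, 0, 0], "roll": 0}, {"jaw": 1, "linear": [0, 0, 0], "roll": 0}, {"jaw": 1, "linear": [0, 0, 0], "roll": 0}, {"jaw": 1, "linear": [0, 0, -0.01], "roll": 0}, {"jaw": 1, "linear": [0, 0, -0.05], "roll": 0}, {"jaw": 1, "linear": [0, 0, -0.1], "roll": 0}, {"jaw": 1, "linear": [0, 0, -0.14], "roll": 0}, {"jaw": 1, "linear": [0, 0, -0.15], "roll": 0}, {"jaw": 1, "linear": [0, 0, -0.15], "roll": 0}, {"jaw": 1, "linear": [0, 0, -0.15], "roll": 0}]'

```text
t: 24.68
tool_pos: [0.4377, -0.3013, 0.2384]
tool_rot: [-3.056, -0.719, 0.003]
wrist_force: [0.3, 0.2, 0.2]
gripper_width: 1.001
gripper_force: 0.0
```

```bash
python3 - <<'E'
from h import *
show(); cv2.imwrite("pics/w10.png",ctrl.read_camera("wrist"))
top("pics/w10.png",.108,.025,(.439,-.3015)); print(go(.6435,-.2865,.22))
E
```

```text
{'t': np.float64(24.675), 'tool_pos': array([ 0.438, -0.301,  0.238]), 'tool_rot': array([-3.056e+00, -7.190e-01,  3.000e-03]), 'joint_positions': array([-0.603,  0.184, -0.199,  1.191, -0.   ,  2.076]), 'wrist_force': array([0.326, 0.198, 0.208]), 'gripper_width': np.float64(1.001), 'gripper_force': np.float64(0.0)}
pred [278.26529561 203.99734589] 32.65482431263711
[279. 203.] 32.21259 [[ 0.43995359 -0.3016503 ]]
[0.1909 0.0786 0.0178]
```

Call:
arm_command --motion '[{"jaw": 1, "linear": [0.05, 0.02, 0], "roll": 0}, {"jaw": 1, "linear": [0.1, 0.04, 0.01], "roll": 0}, {"jaw": 1, "linear": [0.15, 0.06, 0.018], "roll": 0}, {"jaw": 1, "linear": [0.191, 0.0785, 0.018], "roll": 0}, {"jaw": 1, "linear": [0.191, 0.0785, 0.018], "roll": 0}, {"jaw": 1, "linear": [0.191, 0.0785, 0.018], "roll": 0}, {"jaw": 1, "linear": [0.191, 0.0785, 0.018], "roll": 0}, {"jaw": 1, "linear": [0.191, 0.0785, 0.018], "roll": 0}]'

```text
t: 25.72
tool_pos: [0.6436, -0.2873, 0.2225]
tool_rot: [3.058, 0.718, 0.001]
wrist_force: [0.7, -0.2, 0.7]
gripper_width: 0.997
gripper_force: 0.0
```

```bash
python3 - <<'E'
from h import *
show(); b=wlid((.6435,-.2865),.021,"w11"); top("pics/w11.png",.05,.021,(.6435,-.2865)); print(go(*b,.032))
E
```

```text
{'t': np.float64(25.725), 'tool_pos': array([ 0.644, -0.287,  0.222]), 'tool_rot': array([3.058e+00, 7.180e-01, 1.000e-03]), 'joint_positions': array([-0.42 ,  0.522,  0.241,  1.289, -0.   ,  2.26 ]), 'wrist_force': array([ 0.712, -0.202,  0.695]), 'gripper_width': np.float64(0.997), 'gripper_force': np.float64(0.0)}
[275.73553948 190.3529549 ] (255, 166, 46, 48) [ 0.6451 -0.2872] 0.02 [ 0.6463 -0.2866]
pred [275.64488993 193.05054851] 23.952340964864174
[275.  191.5] 23.075525 [[ 0.64449274 -0.28537884]]
[0.0025 0.0004 0.1905]
```

Call:
arm_command --motion '[{"jaw": 1, "linear": [0.002, 0, 0.06], "roll": 0}, {"jaw": 1, "linear": [0.002, 0, 0.11], "roll": 0}, {"jaw": 1, "linear": [0.002, 0, 0.15], "roll": 0}, {"jaw": 1, "linear": [0.002, 0, 0.18], "roll": 0}, {"jaw": 1, "linear": [0.002, 0, 0.19], "roll": 0}, {"jaw": 1, "linear": [0.002, 0, 0.19], "roll": 0}, {"jaw": 0.2, "linear": [0.002, 0, 0.19], "roll": 0}, {"jaw": -0.2, "linear": [0.002, 0, 0.19], "roll": 0}, {"jaw": -0.6, "linear": [0.002, 0, 0.19], "roll": 0}, {"jaw": -0.8, "linear": [0.002, 0, 0.19], "roll": 0}, {"jaw": -0.8, "linear": [0.002, 0, 0.19], "roll": 0}, {"jaw": -0.8, "linear": [0.002, 0, 0.19], "roll": 0}]'

```text
t: 27.28
tool_pos: [0.6472, -0.2865, 0.0335]
tool_rot: [3.057, 0.719, 0.003]
wrist_force: [-0.6, 0.0, 6.6]
gripper_width: 0.456
gripper_force: 60.5
```

```bash
python3 - <<'E'
from h import *
show(); print(go(.4395,-.3015,.25))
E
```

```text
{'t': np.float64(27.275), 'tool_pos': array([ 0.647, -0.286,  0.033]), 'tool_rot': array([3.057e+00, 7.190e-01, 3.000e-03]), 'joint_positions': array([-0.417,  0.636, -0.013,  0.919, -0.   ,  2.263]), 'wrist_force': array([-0.597,  0.036,  6.595]), 'gripper_width': np.float64(0.456), 'gripper_force': np.float64(60.459)}
[-0.1923 -0.0788 -0.217 ]
```

Call:
arm_command --motion '[{"jaw": -0.8, "linear": [0, 0, -0.04], "roll": 0}, {"jaw": -0.8, "linear": [0, 0, -0.1], "roll": 0}, {"jaw": -0.8, "linear": [0, 0, -0.16], "roll": 0}, {"jaw": -0.8, "linear": [0, 0, -0.21], "roll": 0}, {"jaw": -0.8, "linear": [-0.05, -0.017, -0.22], "roll": 0}, {"jaw": -0.8, "linear": [-0.1, -0.034, -0.22], "roll": 0}, {"jaw": -0.8, "linear": [-0.15, -0.051, -0.22], "roll": 0}, {"jaw": -0.8, "linear": [-0.2, -0.068, -0.22], "roll": 0}, {"jaw": -0.8, "linear": [-0.232, -0.079, -0.22], "roll": 0}, {"jaw": -0.8, "linear": [-0.232, -0.079, -0.22], "roll": 0}, {"jaw": -0.8, "linear": [-0.232, -0.079, -0.22], "roll": 0}, {"jaw": -0.8, "linear": [-0.232, -0.079, -0.22], "roll": 0}]'

```text
t: 28.78
tool_pos: [0.4044, -0.3187, 0.2518]
tool_rot: [3.058, 0.721, 0.001]
wrist_force: [0.4, -0.0, -0.1]
gripper_width: 0.455
gripper_force: 60.7
```

```bash
python3 - <<'E'
from h import *
show(); cv2.imwrite("pics/w12.png",ctrl.read_camera("wrist"))
top("pics/w12.png",.108,.025,(.4395,-.3015)); held(.0165,.021,"pics/w12.png"); print(go(.4395,-.3015,.1175))
E
```

```text
{'t': np.float64(28.775), 'tool_pos': array([ 0.404, -0.319,  0.252]), 'tool_rot': array([3.058e+00, 7.210e-01, 1.000e-03]), 'joint_positions': array([-0.668,  0.145, -0.214,  1.211,  0.   ,  2.011]), 'wrist_force': array([ 0.362, -0.039, -0.077]), 'gripper_width': np.float64(0.455), 'gripper_force': np.float64(60.698)}
pred [277.27981765 151.87820751] 33.498894440842896
[277. 152.] 33.979137 [[ 0.4393209  -0.30134894]]
[277. 152.] 30.73231 [[ 0.4393209  -0.30134894]]
held x range -0.022121825634796668 0.024853171125699815 mean 0.0013656727454515738
[0.0392 0.0004 0.1341]
```

Call:
arm_command --motion '[{"jaw": -0.8, "linear": [0.02, 0, 0.02], "roll": 0}, {"jaw": -0.8, "linear": [0.038, 0.0005, 0.05], "roll": 0}, {"jaw": -0.8, "linear": [0.038, 0.0005, 0.08], "roll": 0}, {"jaw": -0.8, "linear": [0.038, 0.0005, 0.1], "roll": 0}, {"jaw": -0.8, "linear": [0.038, 0.0005, 0.11], "roll": 0}, {"jaw": -0.8, "linear": [0.038, 0.0005, 0.115], "roll": 0}, {"jaw": -0.8, "linear": [0.038, 0.0005, 0.12], "roll": 0}, {"jaw": -0.8, "linear": [0.038, 0.0005, 0.124], "roll": 0}, {"jaw": -0.8, "linear": [0.038, 0.0005, 0.128], "roll": 0}, {"jaw": -0.8, "linear": [0.038, 0.0005, 0.131], "roll": 0}, {"jaw": -0.8, "linear": [0.038, 0.0005, 0.132], "roll": 0}, {"jaw": -0.8, "linear": [0.038, 0.0005, 0.132], "roll": 0}]'

```text
t: 30.32
tool_pos: [0.4376, -0.3023, 0.1198]
tool_rot: [3.058, 0.72, 0.0]
wrist_force: [0.2, -1.0, 0.3]
gripper_width: 0.453
gripper_force: 60.7
```

Call:
arm_command --motion '[{"jaw": -0.8, "linear": [0, 0, 0.001], "roll": 0}, {"jaw": -0.8, "linear": [0, 0, 0.002], "roll": 0}, {"jaw": -0.8, "linear": [0, 0, 0.002], "roll": 0}]'

```text
t: 30.7
tool_pos: [0.4376, -0.3022, 0.1177]
tool_rot: [-3.058, -0.72, -0.0]
wrist_force: [0.8, -0.8, -1.1]
gripper_width: 0.454
gripper_force: 60.7
```

Call:
arm_command --motion '[{"jaw": -0.8, "linear": [0, 0, 0.001], "roll": 0}, {"jaw": -0.8, "linear": [0, 0, 0.0015], "roll": 0}, {"jaw": -0.8, "linear": [0, 0, 0.0015], "roll": 0}]'

```text
t: 31.08
tool_pos: [0.4382, -0.3024, 0.1174]
tool_rot: [3.057, 0.72, 0.002]
wrist_force: [-1.4, 1.5, 7.6]
gripper_width: 0.456
gripper_force: 61.5
```

Call:
arm_command --motion '[{"jaw": 0.2, "linear": [0, 0, 0], "roll": 0}, {"jaw": 0.8, "linear": [0, 0, 0], "roll": 0}, {"jaw": 1, "linear": [0, 0, 0], "roll": 0}, {"jaw": 1, "linear": [0, 0, 0], "roll": 0}, {"jaw": 1, "linear": [0, 0, -0.01], "roll": 0}, {"jaw": 1, "linear": [0, 0, -0.04], "roll": 0}, {"jaw": 1, "linear": [0, 0, -0.08], "roll": 0}, {"jaw": 1, "linear": [0, 0, -0.12], "roll": 0}, {"jaw": 1, "linear": [0, 0, -0.15], "roll": 0}, {"jaw": 1, "linear": [0, 0, -0.15], "roll": 0}, {"jaw": 1, "linear": [0, 0, -0.15], "roll": 0}]'

```text
t: 32.45
tool_pos: [0.4374, -0.3022, 0.2661]
tool_rot: [-3.058, -0.72, 0.0]
wrist_force: [-0.3, -0.3, -1.5]
gripper_width: 0.997
gripper_force: 0.0
```

```bash
python3 - <<'E'
from h import *
show(); w=ctrl.read_camera("wrist"); s=ctrl.read_camera("side"); c=ctrl.read_camera("scene"); cv2.imwrite("pics/w13.png",w)
top("pics/w13.png",.134,.021,(.439,-.302))
cv2.imwrite("pics/fin.png",np.hstack([cv2.resize(i,(w_,400),interpolation=2) for i,w_ in((w[100:300,180:380],400),(s[120:220,180:280],400))]))
E
```

```text
{'t': np.float64(32.45), 'tool_pos': array([ 0.437, -0.302,  0.266]), 'tool_rot': array([-3.058, -0.72 ,  0.   ]), 'joint_positions': array([-0.605,  0.173, -0.149,  1.249,  0.   ,  2.075]), 'wrist_force': array([-0.311, -0.275, -1.525]), 'gripper_width': np.float64(0.997), 'gripper_force': np.float64(0.0)}
pred [278.46634065 202.90531247] 27.27835867776045
[279. 204.] 26.195818 [[ 0.43840723 -0.30275326]]
```

View pics/fin.png

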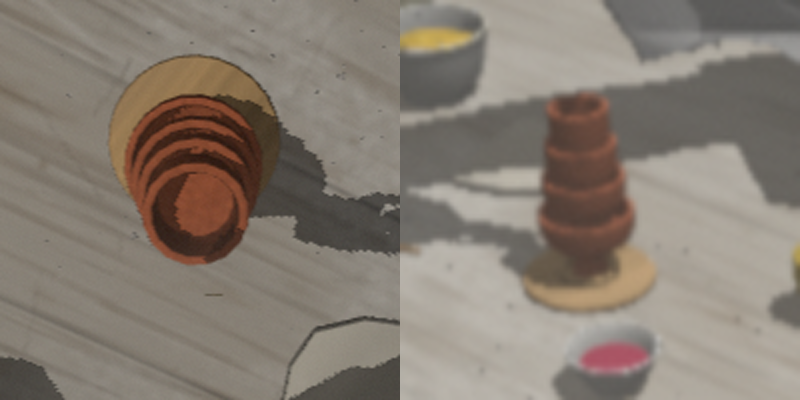

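The final view shows all four lids nested level on the stand, with the tool clear above, so I'm handing in.

```bash
python3 -c "
from plant import ctrl
print(ctrl.job_done())"
```

```text
the job is handed in; nothing more can be done
None
```

All four terracotta lids are stacked by size on the stand, level and released in the last camera views, and the job is handed in at about 32 s of the 104 s allowed; the hand-in call returned no verdict.

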